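Clamp the line module onto its test dock with the draw latch

ROBOT

A 6-joint arm with a two-finger parallel gripper is mounted at the origin on the work surface. World frame = base frame: x ahead of the robot, y to its left, z up, the work surface at z = 0. Lengths are in mm, angles in rad, forces in N, time in s.
With the tool pointing down it reaches from about 400 to 825 mm from the base axis. Payload 7 kg.
Tool frame: the origin (TCP) lies midway between the tips of the shut fingers; the grasp point (between the pads) lies 19 mm behind it (bot.grip_point_offset is the distance from the TCP to the grasp point, in mm); z points along the fingers, y is the direction in which the jaws open and shut (so a half turn about z gives the same grasp; the last joint's range is limited). The gripper opens to 88 mm and grips with 3 to 60 N. Pads are 19 mm wide; open, the fingers measure 130 mm over their backs; the gripper's body (78 mm by 193 mm) begins 47 mm behind the grasp point.
Start: joints at [1.563, 0.359, 0.012, 0, -1.224, -0.288], TCP at [196.775, 645.658, 226.561] pointing down, gripper open.
Joint ranges: [-3.07, 3.07], [-1.43, 2.12], [-1.02, 1.25], [-3.03, 1.67], [-3.05, -0], [-3.03, 3.03]. Speed limits (rad/s): [2.39, 2.39, 3.01, 3.14, 3.14, 3.14].

INTERFACE

Orientations are given as [roll, pitch, yaw] about the fixed x, y, z axes, in that order (R = Rz(yaw) Ry(pitch) Rx(roll)).
In Python, from rig import bot gives the robot as it stands.
- The arm moves only by the tool arm_command, never from a script. Its argument "motion" is text: rows parted by semicolons, each of 6 numbers parted by spaces: the shift along the tool's x, y, z in cm, then the turn, a rotation vector about the tool's x, y, z in rad. In form: tx ty tz ax ay az; .... A call has 1 to 8 rows; each row is the pose to reach, as a shift and turn from the pose commanded when the call began, along the tool's axes at that moment; what a row does not reach only later rows make up. A row lasts 1/8 s, in which the tool goes at most 62.5 mm and 10.7 degrees, less where a joint would pass 70% of its speed; a pose out of reach is approached as far as the arm can. A call with a gripper value outside its range is refused whole. "gripper" is the closure, from 0 (fully open) to 1 (shut), set as the call begins (left out, the last holds). The fingers move at their own pace and stop on an object; "grip_force" is the grip in N (left out, the last holds). Time passes only in rows, so rows that repeat a pose let the fingers close. It gives the time, the measured TCP pose, the force and the opening at its end, in the units of the state.
- bot.get_state(): the state, without advancing time (a new reading comes with each control period).
- bot.grab_frame(name): name is "side" or "top" or "wrist"; returns the picture (384x512x3 uint8, red, green, blue); there is no depth.
- bot.calibration(name): a dict with "K" (3x3 intrinsics, pixels), "xyz" and "rotation" of the camera in the world. Camera axes: x right, y down, z forward; pixel columns grow to the right and rows downward; lengths in mm; the calibration is good to about 2 mm. A picture is of the moment at which its call begins: read the wrist's pose just before it. calibration takes no time and is no camera call; for the wrist camera it gives the pose at the moment of the call.
- bot.finish_job(): hands the job in, once; it reports no verdict.
Trained networks look in the newest picture that a camera, given by its name, has taken for a name from the list of things; names that differ only in an ending like _2 or _b are one class to them, and where a whole thing is asked for, a point or a joint stands for the part that bears it (a point fixed in the world has none). Each returns a list of dicts, best first, with "p" (0 to 1); they miss things now and then, are a little off and sometimes report something else, mostly with a low value. They report only what shows in the picture. A call takes as long as a camera call.
- bot.search_frame(query, camera): "rect" ([left, top, right, bottom] in pixels, round what is visible of it).
- bot.regions_of(query, camera): "pixels" (384x512 bool, what is visible of it) and "rect" ([left, top, right, bottom] in pixels, round what is visible of it).
The state is a dict: "time_s": time; "q": joint angles; "joint_velocities": joint speeds; "effort": joint torques, N m; "tcp_pos": TCP position; "eef_rot": TCP orientation; "contact_force": force on the tool from outside, world axes, zero at the start; "ft_torque": the same for the moment, N m; "grip_width": finger opening in mm.
Only numpy, scipy, OpenCV 4.12 (cv2) and the standard library are available. Lean on these libraries where they do the work, as an engineer would, in place of code of your own. Each camera call takes 0.05 s, during which the arm holds its last target.

TASK

Clamp the blue module onto the test dock: hook the draw latch's wire loop over the steel keeper, so that its crossbar is drawn back behind the keeper under the lip, then push (do not grip) the red lever over past centre and press it down on its rubber stop with a firm 20 N or so for about half a second to seat the gasket, and let go. Go by feel, as keeper and stop are adjustable: never push on the lever with more than 28 N, handle loop and module gently (under 30 N), and leave the other things where they are.

Things in the scene. Friction and masses are not known exactly. Their poses are not given: they have to be found in the camera images.
- dock: Test dock fixed to the table. Origin on the table below the lever pivot; x runs level from the latch towards keeper and module, y level along the latch's hinge pins, z up. Grey connector block (x -96 to 34 mm, y +-55, top 52 mm above the table) carries the latch; past an 11 mm rubber gasket stands the blue module (x 45 to 200 mm, y +-52, top also 52).
- lever_pivot (a point): Hinge axis of the latch lever, 68 mm above the table, straight above the dock's origin; fixed. Its axes are the dock's. The lever turns about the y axis through it.
- latch_lever (a joint): Lever angle, rad. 0 = fully open, pointing 70 degrees above the dock's +x. Grows as the lever swings up, over and down away from the module; home at 1.90 to 2.01, some 2 to 8 degrees below level, pointing to -x, on a rubber stop whose height is not known better than 4 mm. Starts at 0.3 to 0.9. Friction (0.06 N m) holds it. Dead centre near 1.85 when hooked. Needs up to 10 N at mid handle.
- handle_mid (a point): A point on the red lever handle's centre line, 65 mm from the pivot, a good place to push. The handle is a flat bar 20 mm wide, 6 mm thick, from 22 to 88 mm from the pivot. The rubber stop (14 mm across, 2 to 11 mm above the block) meets it 75 mm from the pivot. The point's axes are the dock's when the lever reads 0 and turn with the lever.
- bail_hinge (a point): Where the wire loop (bail) is hinged on the lever, 16 mm from the lever pivot along the lever; moves with the lever. Friction (about 0.05 N m) holds the loop where it is left.
- bail_bar (a point): Middle of the crossbar that is to be hooked: steel, 6 mm diameter, 40 mm long along y, 80 mm from bail_hinge. The loop's two side wires run at y +-18.5 mm and straddle the lever. The point's x axis points from bail_hinge to the bar, its z axis to the side of the black barrel.
- bail_grip (a point): Centre of the black barrel by which the loop is handled: 16 mm diameter, 24 mm long along y, flat ends, to be pinched along y from above. It lies 18 mm beyond the crossbar (x) and 22 mm to its z side, so it stands above the bar when the loop lies level. The loop starts raised 15 to 65 degrees. Pulling the barrel away from the lever also turns the lever towards open.
- keeper_slot (a point): Middle of the keeper's slot on the module's top; axes as the dock's; moves with the module. Keeper: steel post 6 mm thick, 24 wide, 19 tall with a 5 mm thick lip reaching 5 mm past its far (+x) face, groove 14 mm high below. That far face is nominally at this x but set up to 2.5 mm either way. The bar passes the lip with the lever at about 0.4 rad or less; if it lands on top, draw it further out.
- carriage (a joint): How far the module has been drawn towards the connector block, m: 0 = slack, 4 to 9 mm when clamped. A spring (the gasket and connector: 16 N preload, 4 N per mm) pushes it back to 0.
- module: The blue module with its keeper, sliding with the carriage. Origin and axes coincide with the dock's when the carriage reads 0. See dock for sizes.
- handle: The red part of the lever; origin at the lever pivot, turning with the lever. Sizes as in handle_mid.
- meter: Bystander: orange hand-held meter 170 x 85 x 36 mm, lying flat; origin under its centre.
- driver: Bystander: screwdriver 190 mm long, lying.
- tray: Bystander: grey parts tray 200 x 140 x 35 mm with two transceivers; origin under its centre.
- sfp_c: Bystander: small steel transceiver 56 x 14 x 10 mm with a green end lying on the module's top near x 165 mm of the dock; origin under its centre. It rides along with the module.
- caps_jar: Bystander: clear jar, 64 mm diameter, 75 mm tall; origin under its centre.
- reel: Bystander: yellow plastic reel 120 mm diameter, 45 mm tall; origin under its centre.

How it is judged:
By the outcome, as a careful person would: the job done as asked, in the order asked, and still so for the second after the job is handed in, with the robot touching nothing.
It also fails if it takes over 58 s, if anything falls off the work surface, if the arm or the gripper's body presses on something with over 40 N, if the wrist force passes 120 N, or if a joint passes its speed limit or range.

## Working session

There is one attempt and no reset: what is moved stays moved. The work goes in short steps, Python scripts to look and compute and a tool call to move; the robot and the scene stay as the last step left them, time stands still between calls to the robot, and variables do not carry over. Pictures are saved under pics/ and viewed, and the job is handed in when it is done.

Besides the shell and the picture viewer there is one more tool, called as name(argument=value, ...) on one line, values as JSON. arm_command: Moves the arm, as the interface text tells. Its arguments: {"type":"object","properties":{"motion":{"type":"string"},"gripper":{"type":"number"},"grip_force":{"type":"number"}},"required":["motion"]}

```bash
ls; mkdir -p pics; python3 - <<'E'
from rig import bot
import cv2,numpy as np
print(bot.get_state())
for n in ("side","top","wrist"):
    f=bot.grab_frame(n); cv2.imwrite(f"pics/{n}0.png",f[:,:,::-1])
    c=bot.calibration(n); print(n,c)
E
```

```text
pics
{'time_s': 0.0, 'q': array([ 1.56307764e+00,  3.59404775e-01,  1.10631113e-02, -3.61637479e-04,
       -1.22409928e+00, -2.88082891e-01]), 'joint_velocities': array([ 0.00075536, -0.00084087, -0.00120287,  0.00082143,  0.00084561,
        0.00103052]), 'effort': array([-5.49513861e-04, -5.82722712e+01,  2.93054509e+01,  6.99699238e+00,
        6.88879634e-03, -1.81404466e-04]), 'tcp_pos': array([196.65734992, 645.20511985, 225.61090021]), 'eef_rot': array([ 3.13991922e+00, -1.41355632e-04, -2.95924616e-01]), 'contact_force': array([ 0.01430878, -0.20033573,  0.59255023]), 'ft_torque': array([-0.01141663,  0.0415028 , -0.00497775]), 'grip_width': 87.44508755827538}
side {'K': array([[352.39961814,   0.        , 255.06873146],
       [  0.        , 352.39961814, 191.94553639],
       [  0.        ,   0.        ,   1.        ]]), 'xyz': array([202.47546275, 704.93095966, 890.05738378]), 'rotation': array([-2.34689381,  0.0132051 , -2.71819287])}
top {'K': array([[430.00271222,   0.        , 260.41514727],
       [  0.        , 430.00271222, 191.11994696],
       [  0.        ,   0.        ,   1.        ]]), 'xyz': array([ 413.04946748,  -42.36276405, 1522.63406951]), 'rotation': array([-3.02315631,  0.00948006, -1.57756298])}
wrist {'K': array([[309.42810537,   0.        , 260.27319173],
       [  0.        , 309.42810537, 189.4620872 ],
       [  0.        ,   0.        ,   1.        ]]), 'xyz': array([270.29150542, 621.33732773, 383.69496697]), 'rotation': array([ 2.85277324e+00, -2.15267518e-03, -1.86609398e+00])}
```

View pics/side0.png

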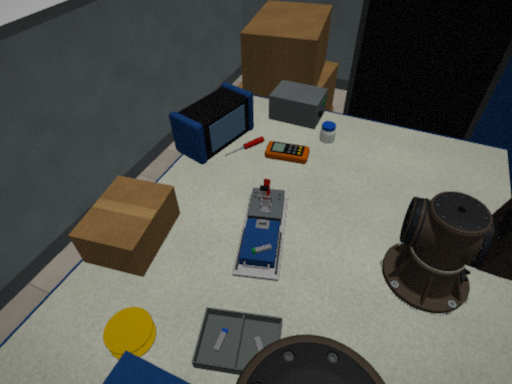

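View pics/top0.png

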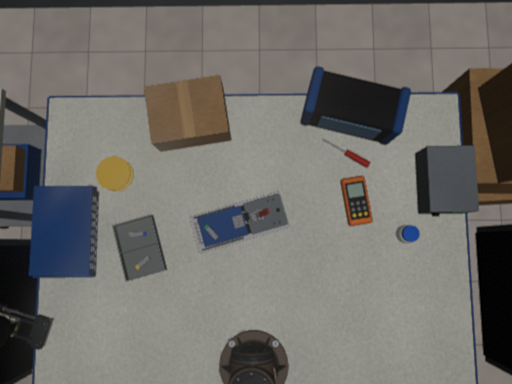

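View pics/wrist0.png

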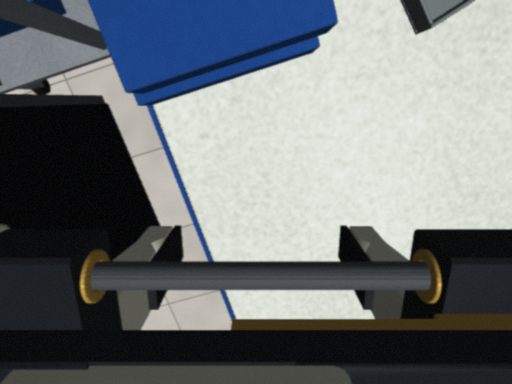

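```bash
cat > h.py <<'E'
import numpy as np,cv2
from scipy.spatial.transform import Rotation as R
def rot(e): return R.from_euler('xyz',e).as_matrix()
def proj(c,P):
    p=(np.atleast_2d(P)-c['xyz'])@rot(c['rotation']); u=p@c['K'].T
    return u[:,:2]/u[:,2:]
def ray(c,uv,z):
    d=rot(c['rotation'])@np.linalg.inv(c['K'])@np.array([uv[0],uv[1],1.]); return c['xyz']+d*(z-c['xyz'][2])/d[2]
E
python3 - <<'E'
from rig import bot
from h import *
for cam in ("top","side"):
    c=bot.calibration(cam); bot.grab_frame(cam)
    for q,z in (("dock",26),("module",52),("handle",110),("bail_grip",120),("keeper_slot",60)):
        for r in bot.regions_of(q,cam)[:2]:
            m=r['pixels']; ys,xs=np.nonzero(m)
            if len(xs)==0: continue
            rr=cv2.minAreaRect(np.c_[xs,ys].astype(np.float32))
            print(cam,q,round(r['p'],2),r['rect'],rr,ray(c,rr[0],z).round(0),[ray(c,p,z).round(0)[:2].tolist() for p in cv2.boxPoints(rr)])
print(bot.get_state()['time_s'])
E
```

```text
top dock 0.64 [192.6, 193.2, 291.7, 253.4] ((238.7781982421875, 222.0818328857422), (38.584716796875, 94.81085968017578), 73.55961608886719) [483.  47.  26.] [[502.0, 224.0], [594.0, -94.0], [465.0, -130.0], [374.0, 185.0]]
top dock 0.23 [114.9, 213.7, 166.3, 283.3] ((139.09561157226562, 247.6204833984375), (59.720848083496094, 43.66618347167969), 75.52970886230469) [398. 392.  26.] [[479.0, 494.0], [516.0, 347.0], [317.0, 291.0], [281.0, 436.0]]
top module 0.94 [197.4, 209.8, 246.5, 243.8] ((220.41177368164062, 226.64706420898438), (30.55948829650879, 47.051910400390625), 75.96376037597656) [467. 108.  52.] [[499.0, 199.0], [537.0, 42.0], [435.0, 17.0], [398.0, 172.0]]
top keeper_slot 0.87 [192.4, 205.1, 246.8, 248.1] ((220.61439514160156, 226.72708129882812), (31.778514862060547, 49.529273986816406), 74.57783508300781) [467. 106.  60.] [[497.0, 202.0], [541.0, 39.0], [436.0, 11.0], [393.0, 172.0]]
side dock 0.66 [232.8, 179.3, 288.7, 280.7] ((262.5202331542969, 228.61849975585938), (45.76921844482422, 100.05362701416016), 8.746161460876465) [485.  49.  26.] [[497.0, 237.0], [635.0,
[... 258 characters left out ...]
 445.0]]
side module 0.74 [238.5, 216.4, 278.3, 267.4] ((259.97265625, 242.51861572265625), (36.53363800048828, 50.98804473876953), 10.784297943115234) [462. 120.  52.] [[490.0, 215.0], [546.0, 33.0], [431.0, 14.0], [390.0, 195.0]]
side bail_grip 0.67 [257.4, 186.2, 268.1, 200.4] ((263.1499938964844, 192.0500030517578), (7.2732391357421875, 13.914022445678711), 18.434947967529297) [511. -16. 120.] [[517.0, 13.0], [528.0, -47.0], [504.0, -46.0], [494.0, 14.0]]
side keeper_slot 0.81 [241.9, 219.4, 280.0, 271.4] ((259.4758605957031, 242.78968811035156), (37.78569412231445, 49.32902145385742), 4.763641834259033) [461. 127.  60.] [[482.0, 223.0], [550.0, 55.0], [437.0, 20.0], [382.0, 191.0]]
0.75
```

```bash
python3 - <<'E'
from rig import bot
from h import *
s=bot.get_state(); c=bot.calibration('wrist')
T=rot(s['eef_rot']); print(T.round(3))
Rc=T.T@rot(c['rotation']); tc=T.T@(c['xyz']-s['tcp_pos']); print(Rc.round(3),tc)
np.savez('hand.npz',Rc=Rc,tc=tc)
print(proj(c,s['tcp_pos']))
# desired
for tgt,z in (((500,-40),300),):
  for yaw in (-1.33,):
    Tt=rot([np.pi,0,yaw]); t=np.array([*tgt,z])
    cc=dict(K=c['K'],xyz=t+Tt@tc,rotation=R.from_matrix(Tt@Rc).as_euler('xyz'))
    u=np.array([-.236,.972,0]);v=np.array([-.972,-.236,0]);o=np.array([496,-11,0])
    for n,x,y,zz in (('piv',0,0,68),('kee',60,0,60),('blkend',-96,0,52),('modend',200,0,52),('blkside',-96,55,52),('blkside',0,-55,52),('lever tip',0,0,156)):
        print(n,proj(cc,o+x*u+y*v+[0,0,zz]).round(0))
    # move in tool axes
    d=T.T@(t-s['tcp_pos']); print('move cm',d/10, R.from_matrix(T.T@Tt).as_rotvec())
E
```

```text
[[ 0.957 -0.291  0.   ]
 [-0.291 -0.957  0.   ]
 [-0.    -0.    -1.   ]]
[[ 0.001 -0.959 -0.285]
 [ 1.     0.     0.001]
 [-0.001 -0.285  0.959]] [  77.4251129     1.68414389 -157.82096555]
[[256.93417945 241.66154415]]
piv [[256. 183.]]
kee [[256. 223.]]
blkend [[256. 106.]]
modend [[257. 305.]]
blkside [[300. 106.]]
blkside [[216. 179.]]
lever tip [[255. 205.]]
move cm [48.99215855 56.74900376 -7.34245501] [-4.20319838e-05  3.45752128e-05  1.03421540e+00]
```

arm_command(motion="4 4.6 -1 0 0 0.13; 8 9.2 -2 0 0 0.26; 12 13.8 -3 0 0 0.39; 16 18.4 -4 0 0 0.52; 20 23 -5 0 0 0.65; 24 27.6 -6 0 0 0.78; 28 32.2 -7 0 0 0.91; 32 36.8 -7.3 0 0 1.034", gripper=0.35)

```text
time_s: 1.75
tcp_pos: [396.2, 198.7, 300.8]
eef_rot: [-3.139, 0.001, -1.333]
contact_force: [1.3, 0.8, 0.9]
grip_width: 56.7
```

arm_command(motion="5.5 -1 0 0 0 0; 11 -2 0 0 0 0; 16.5 -3 0 0 0 0; 22 -4 0 0 0 0; 25.5 -4.5 0 0 0 0; 25.5 -4.5 0 0 0 0")

```text
time_s: 2.5
tcp_pos: [500.6, -38.6, 299.2]
eef_rot: [3.141, -0.0, -1.333]
contact_force: [0.3, 0.5, 0.3]
grip_width: 56.9
```

```bash
python3 - <<'E'
from rig import bot
import cv2,pickle
s=bot.get_state();c=bot.calibration('wrist')
f=bot.grab_frame('wrist'); cv2.imwrite('pics/w1.png',cv2.resize(f[:,:,::-1],(796,597),interpolation=cv2.INTER_CUBIC)); cv2.imwrite('w1raw.png',f[:,:,::-1])
pickle.dump((s,c),open('w1.pkl','wb'))
out={}
for q in ("dock","module","handle","bail_grip","keeper_slot"):
    out[q]=bot.regions_of(q,'wrist')
    print(q,[(round(r['p'],2),r['rect']) for r in out[q]])
pickle.dump(out,open('w1r.pkl','wb'))
print(s['time_s'],s['tcp_pos'],s['joint_velocities'].round(3))
E
```

```text
dock [(0.91, [201.0, 95.8, 300.6, 303.8])]
module [(0.63, [218.2, 203.5, 296.2, 304.9]), (0.42, [236.1, 155.1, 270.5, 247.0])]
handle [(0.72, [238.8, 155.6, 261.0, 175.3])]
bail_grip [(0.82, [235.8, 174.5, 275.2, 246.6]), (0.24, [231.6, 157.6, 271.2, 247.6])]
keeper_slot [(0.92, [215.6, 205.3, 296.0, 304.7])]
2.5 [500.56541206 -38.6139325  299.22169205] [ 0.048 -0.019 -0.014 -0.009 -0.002 -0.035]
```

View pics/w1.png

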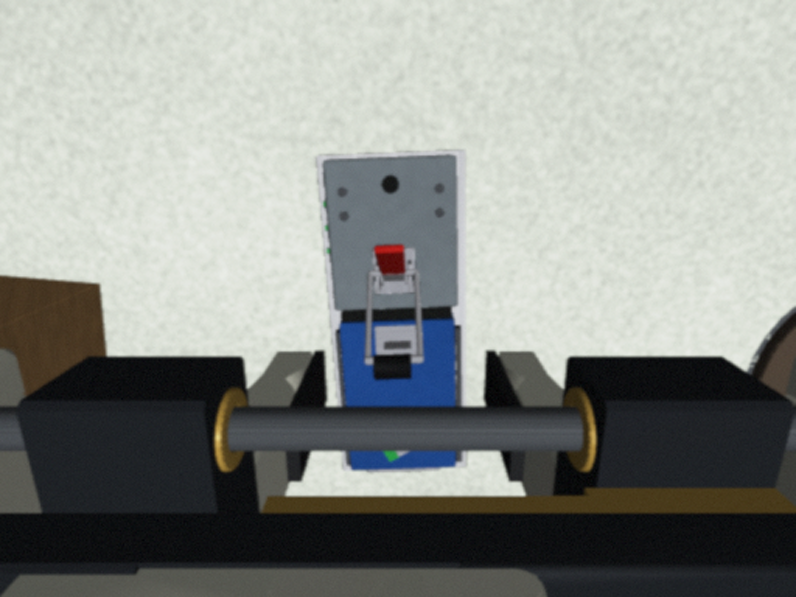

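```bash
python3 - <<'E'
import cv2
f=cv2.imread('w1raw.png')[90:310,195:310]
f=f[0:170]
cv2.imwrite('pics/w1z.png',cv2.resize(f,None,fx=3.5*1.0,fy=3.5,interpolation=cv2.INTER_CUBIC)); print(f.shape)
E
```

```text
(170, 115, 3)
```

View pics/w1z.png

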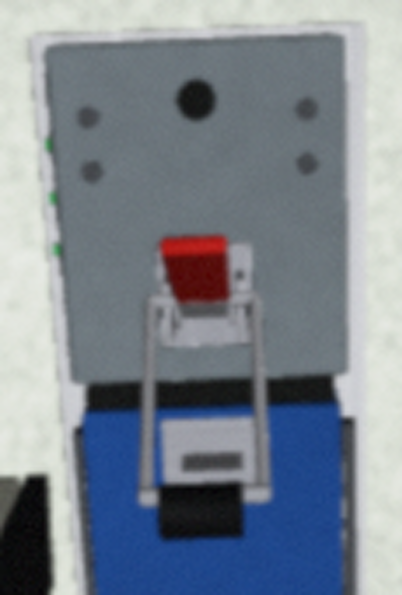

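```bash
cat >> h.py <<'E'
def dockpts(p,P):
    ox,oy,yaw=p[:3]; P=np.atleast_2d(P).astype(float); C,S=np.cos(yaw),np.sin(yaw)
    return np.c_[ox+C*P[:,0]-S*P[:,1], oy+S*P[:,0]+C*P[:,1], P[:,2]]
def lev(a,r,n=0,y=0):  # lever angle a: point r along, n normal offset (positive = rotated +90 deg i.e. to side of growing)
    t=np.radians(70)+a
    return np.array([r*np.cos(t)-n*np.sin(t), y, 68+r*np.sin(t)+n*np.cos(t)])
def bail(a,b,x=80,z=0,y=0): # b: elevation angle of bail above +x
    h=lev(a,16); return h+np.array([x*np.cos(b)-z*np.sin(b), y, x*np.sin(b)+z*np.cos(b)])
E
cat > fit1.py <<'E'
import pickle
from h import *
from scipy.optimize import least_squares
s,c=pickle.load(open('w1.pkl','rb'))
Z=lambda x,y:(x/3.5+195-.36,y/3.5+90-.36)
obs=[((-96,-55,52),Z(46,46)),((-96,55,52),Z(345,36)),((34,-55,52),Z(75,381)),((34,55,52),Z(347,374)),((45,-52,52),Z(86,410)),((45,52,52),Z(336,402))]
P=[o[0] for o in obs];U=np.array([o[1] for o in obs])
f=lambda p:(proj(c,dockpts(p,P))-U).ravel()
r=least_squares(f,[496,-11,1.81]); print(r.x, f(r.x).reshape(-1,2).round(2))
p=r.x
print('stop pred', (proj(c,dockpts(p,(-75,0,58)))-[195,90])*3.5,'obs 196 100')
for a in (.3,.4,.5,.6,.7,.8,.9):
    print(a,'tip lo/hi n=+3,-3',[((proj(c,dockpts(p,lev(a,88,n,y)))[0]-[194.64,89.64])*3.5).round(0).tolist() for n in(3,-3) for y in(-10,10)],'22:',((proj(c,dockpts(p,lev(a,22,-3)))[0]-[195,90])*3.5).round(0))
# bail: barrel rect centre, bar ends
obsb=[((98,22,-12),None)]
def g(q):
    a,b=q
    e=[]
    for (x,z,y),uv in (((80,0,-20),Z(139,494)),((80,0,20),Z(271,493)),((0,0,-18.5),Z(155,300)),((0,0,18.5),Z(258,297)),((98,22,-12),Z(160,512)),((98,22,12),Z(243,512))):
        e.append(proj(c,dockpts(p,bail(a,b,x,z,y)))[0]-np.array(uv))
    return np.array(e).ravel()
for a0 in (.3,.6,.9):
    r=least_squares(g,[a0,.6]); print(r.x,r.cost,g(r.x).reshape(-1,2).round(1).tolist())
pickle.dump((p,r.x),open('fit1.pkl','wb'))
print('grip',dockpts(p,bail(*r.x,98,22)),'bar',bail(*r.x),'grip dock',bail(*r.x,98,22))
E
python3 fit1.py
```

```text
[503.47164782 -16.98904695   1.84333269] [[-0.85 -0.88]
 [ 1.09 -1.17]
 [-1.27  1.32]
 [ 0.82  0.67]
 [-1.65  0.48]
 [ 1.83  0.3 ]]
stop pred [[196.51934241  97.02016771]] obs 196 100
0.3 tip lo/hi n=+3,-3 [[166.0, 387.0], [234.0, 385.0], [167.0, 406.0], [235.0, 404.0]] 22: [204. 333.]
0.4 tip lo/hi n=+3,-3 [[164.0, 358.0], [233.0, 356.0], [165.0, 378.0], [234.0, 376.0]] 22: [203. 327.]
0.5 tip lo/hi n=+3,-3 [[163.0, 328.0], [232.0, 326.0], [164.0, 348.0], [233.0, 346.0]] 22: [203. 321.]
0.6 tip lo/hi n=+3,-3 [[162.0, 298.0], [231.0, 295.0], [163.0, 318.0], [232.0, 316.0]] 22: [203. 314.]
0.7 tip lo/hi n=+3,-3 [[161.0, 267.0], [230.0, 265.0], [161.0, 288.0], [231.0, 286.0]] 22: [203. 308.]
0.8 tip lo/hi n=+3,-3 [[160.0, 238.0], [229.0, 235.0], [161.0, 258.0], [230.0, 255.0]] 22: [202. 302.]
0.9 tip lo/hi n=+3,-3 [[160.0, 209.0], [228.0, 207.0], [160.0, 229.0], [229.0, 226.0]] 22: [202. 296.]
[0.80220706 0.94350387] 1.5021887275211658 [[0.7, 0.8], [-0.2, -0.1], [-0.8, -0.0], [-0.6, -0.2], [0.2, 0.1], [0.6, -0.6]]
[0.80220705 0.94350387] 1.5021887275212358 [[0.7, 0.8], [-0.2, -0.1], [-0.8, -0.0], [-0.6, -0.2], [0.2, 0.1], [0.6, -0.6]]
[0.80220706 0.94350387] 1.5021887275211103 [[0.7, 0.8], [-0.2, -0.1], [-0.8, -0.0], [-0.6, -0.2], [0.2, 0.1], [0.6, -0.6]]
grip [[494.66820495  14.50911346 174.64095648]] bar [ 39.95171648   0.         147.15479596] grip dock [ 32.70527046   0.         174.64095648]
```

```bash
cat >> h.py <<'E'
import pickle
def move_to(s,p,D,yaw_err=True):
    """tool-axes shift cm + turn to bring TCP to dock point D with tool x=-dock x"""
    T=rot(s['eef_rot']); w=dockpts(p,D)[0]; t=T.T@(w-s['tcp_pos'])/10
    Tt=rot([np.pi,0,p[2]+np.pi]); return t.round(2), R.from_matrix(T.T@Tt).as_rotvec().round(3)
def to_dock(p,w):
    w=np.asarray(w); C,S=np.cos(p[2]),np.sin(p[2]); d=w[:2]-p[:2]
    return np.array([C*d[0]+S*d[1],-S*d[0]+C*d[1],w[2]])
E
python3 - <<'E'
from rig import bot
from h import *
p,q=pickle.load(open('fit1.pkl','rb'))
s=bot.get_state(); print(to_dock(p,s['tcp_pos']))
print(move_to(s,p,(32.7,0,205)))
c=pickle.load(open('w1.pkl','rb'))[1]
for x in (55,60,66,71,76): print(x,(proj(c,dockpts(p,[(x,-12,71),(x,12,71)]))-[194.64,89.64])*3.5)
E
```

```text
[-17.08372733   8.37976341 299.80521934]
(array([-5.  , -0.68,  9.48]), array([-0.001,  0.   , -0.03 ]))
55 [[180.06706529 449.72457368]
 [242.81536377 447.67956947]]
60 [[180.68628047 461.87146124]
 [243.22036652 459.83961204]]
66 [[181.42377546 476.33859466]
 [243.70272929 474.32235808]]
71 [[182.0337689  488.30458316]
 [244.10169744 486.30121466]]
76 [[182.6396386  500.18967801]
 [244.4979671  498.19904996]]
```

arm_command(motion="-2.5 -0.3 3 0 0 -0.03; -5 -0.7 7 0 0 -0.03; -5 -0.7 9 0 0 -0.03; -5 -0.7 9 0 0 -0.03", gripper=0.4)

```text
time_s: 3.3
tcp_pos: [494.0, 14.3, 208.5]
eef_rot: [3.139, -0.0, -1.298]
contact_force: [1.0, -1.0, 2.2]
grip_width: 52.6
```

```bash
python3 - <<'E'
from rig import bot
import cv2,pickle
from h import *
p,q=pickle.load(open('fit1.pkl','rb'))
s=bot.get_state();c=bot.calibration('wrist')
f=bot.grab_frame('wrist'); cv2.imwrite('w2raw.png',f[:,:,::-1]); cv2.imwrite('pics/w2.png',cv2.resize(f[80:300,150:370,::-1],None,fx=2.7,fy=2.7,interpolation=cv2.INTER_CUBIC))
g=bot.grab_frame('side'); cv2.imwrite('pics/s2.png',cv2.resize(g[150:300,200:330,::-1],None,fx=4,fy=4,interpolation=cv2.INTER_CUBIC))
pickle.dump((s,c),open('w2.pkl','wb'))
print(to_dock(p,s['tcp_pos']),s['eef_rot'],p[2]-np.pi)
E
```

```text
[ 32.72686453   0.68130105 208.54049639] [ 3.13897475e+00 -2.30563395e-04 -1.29790101e+00] -1.2982599607817993
```

View pics/w2.png

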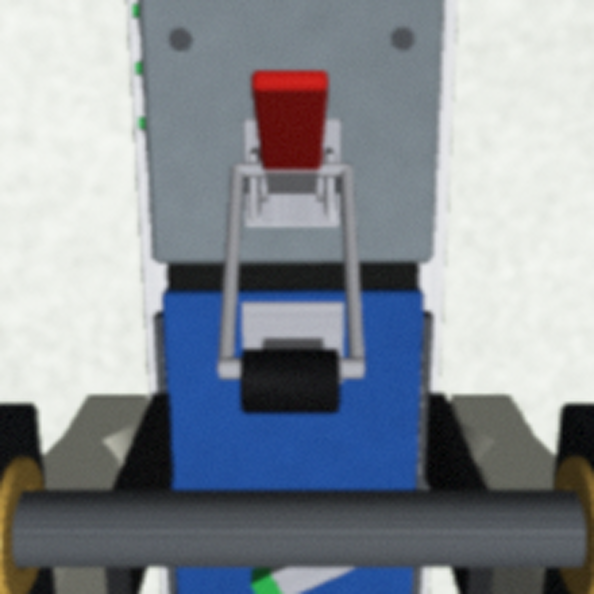

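View pics/s2.png

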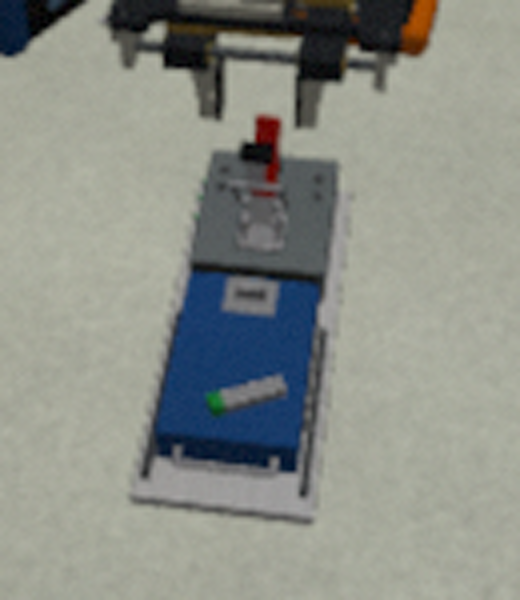

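```bash
cat > fit2.py <<'E'
from h import *
from scipy.optimize import least_squares
s,c=pickle.load(open('w2.pkl','rb'))
s1,c1=pickle.load(open('w1.pkl','rb'))
Z=lambda x,y:np.array((x/2.7+150-.3,y/2.7+80-.3))
Z1=lambda x,y:np.array((x/3.5+195-.36,y/3.5+90-.36))
def res(v):
    p=v[:3];a,b=v[3:5]
    e=[]
    def add(cam,P,uv,w=1): e.append(w*(proj(cam,dockpts(p,P))[0]-uv))
    for (P,uv) in (((45,-51,52),Z(166,291)),((45,51,52),Z(420,290)),((34,-54,52),Z(156,262)),((34,54,52),Z(432,259))): add(c,P,uv,.5)
    for (P,uv) in (((-96,-54,52),Z1(46,46)),((-96,54,52),Z1(345,36)),((34,-54,52),Z1(75,381)),((34,54,52),Z1(347,374))): add(c1,P,uv,.5)
    for B,uv in (((80,0,-20),Z(220,368)),((80,0,20),Z(363,368)),((0,0,-18.5),Z(239,170)),((0,0,18.5),Z(348,170)),((98,22,-12),Z(241,381)),((98,22,12),Z(339,381))):
        add(c,bail(a,b,B[0],B[1],B[2]),uv)
    for (r,n,y),uv in (((88,3,-10),Z(253,72)),((88,3,10),Z(328,72)),((88,-3,-10),Z(254,91)),((88,-3,10),Z(326,91))):
        add(c,lev(a,r,n,y),uv)
    return np.array(e).ravel()
r=least_squares(res,[503,-17,1.843,.8,.94],x_scale=[1,1,.01,.01,.01]); print(r.x.round(4),r.cost); print(res(r.x).reshape(-1,2).round(1).tolist())
v=r.x
pickle.dump((v[:3],v[3:5]),open('fit2.pkl','wb'))
g=bail(v[3],v[4],98,22); print('grip dock',g,'world',dockpts(v,g),'tcp dock',to_dock(v,s['tcp_pos']))
print('plate z52 row 303', [(x,((proj(c,dockpts(v,(x,0,52)))-[149.7,79.7])*2.7).round(0)) for x in (50,55)], 'keeper 71',[(x,((proj(c,dockpts(v,(x,0,71)))-[149.7,79.7])*2.7).round(0)) for x in (55,60,65)])
print(move_to(s,v,(g[0],g[1],g[2]-15)))
E
python3 fit2.py
```

```text
[503.8004 -16.7453   1.8447   0.7973   0.9474] 4.9876602489761535
[[-0.6, 0.1], [0.5, 0.2], [-0.5, 0.4], [-0.0, 0.9], [-0.2, -0.4], [-0.1, -0.5], [-0.4, 0.7], [-0.1, 0.4], [0.1, 0.1], [-0.1, -0.0], [-0.5, -0.3], [-0.5, -0.3], [0.4, 0.0], [0.2, -0.0], [-0.6, -0.6], [0.7, -0.6], [-1.0, 0.6], [1.5, 0.6]]
grip dock [ 32.41345967   0.         174.8304769 ] world [[495.03200354  14.45959453 174.8304769 ]] tcp dock [ 32.582089     1.01810911 208.54049639]
plate z52 row 303 [(50, array([[293., 304.]])), (55, array([[293., 316.]]))] keeper 71 [(55, array([[293., 331.]])), (60, array([[293., 344.]])), (65, array([[293., 356.]]))]
(array([ 0.02, -0.11,  4.87]), array([ 0.003, -0.   , -0.001]))
```

arm_command(motion="0 -0.1 2 0 0 0; 0 -0.1 4 0 0 0; 0 -0.1 4.8 0 0 0; 0 -0.1 4.8 0 0 0")

```text
time_s: 3.9
tcp_pos: [496.3, 13.9, 162.2]
eef_rot: [-3.141, -0.0, -1.3]
contact_force: [-0.9, -0.2, 0.6]
grip_width: 52.1
```

arm_command(motion="0 0 0 0 0 0; 0 0 0 0 0 0; 0 0 0 0 0 0", gripper=0.8, grip_force=10)

```text
time_s: 4.28
tcp_pos: [496.2, 14.0, 162.0]
eef_rot: [-3.141, 0.0, -1.3]
contact_force: [0.4, -0.4, 0.5]
grip_width: 28.3
```

```bash
python3 - <<'E'
from rig import bot
import cv2
from h import *
p,q=pickle.load(open('fit2.pkl','rb'))
s=bot.get_state()
f=bot.grab_frame('wrist'); cv2.imwrite('pics/w3.png',cv2.resize(f[80:300,150:370,::-1],None,fx=2.7,fy=2.7,interpolation=cv2.INTER_CUBIC))
print(to_dock(p,s['tcp_pos']),s['contact_force'],s['ft_torque'],s['grip_width'])
E
```

```text
[ 31.67349451  -1.01825617 161.97907228] [ 0.42287032 -0.42888318  0.47669249] [ 0.05472213  0.03758827 -0.01499767] 28.304197517517917
```

View pics/w3.png

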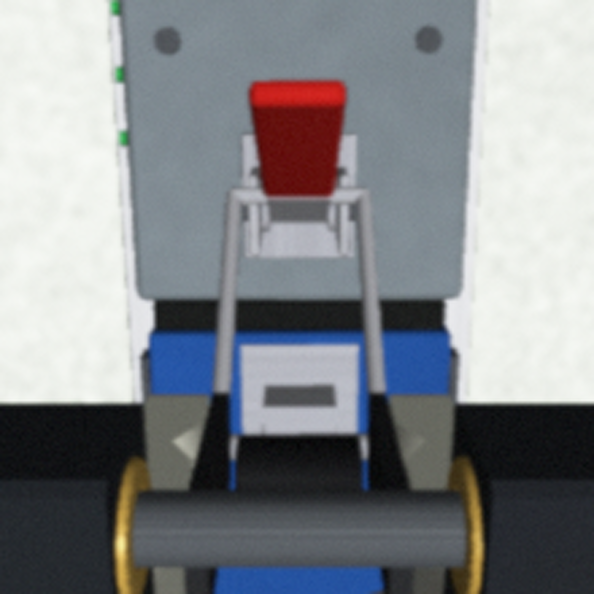

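arm_command(motion="0 0 0 0 0 0; 0 0 0 0 0 0", gripper=1, grip_force=10)

```text
time_s: 4.58
tcp_pos: [496.3, 14.1, 161.8]
eef_rot: [-3.141, -0.0, -1.3]
contact_force: [-0.7, -0.0, 2.7]
grip_width: 24.0
```

```bash
python3 - <<'E'
from rig import bot
from h import *
p,q=pickle.load(open('fit2.pkl','rb'))
s=bot.get_state(); print(to_dock(p,s['tcp_pos']),s['contact_force'],s['grip_width'])
c=bot.calibration('wrist')
for x in (50,55,60,65,70): print(x,((proj(c,dockpts(p,[(x,0,71),(x,0,52)]))-[149.7,79.7])*2.7).round(0).tolist())
# path
from scipy.optimize import brentq
def b_for(a,zbar): return np.arcsin((zbar-lev(a,16)[2])/80)
off=to_dock(p,s['tcp_pos'])-bail(*q,98,22); print('off',off)
g0=bail(*q,98,22)
for a,b in ((.8,.947),(.5,.75),(.25,.5),(.1,.25),(.1,0.05),(.1,-.1),(.1,b_for(.1,66)),(.1,b_for(.1,59)),(.5,b_for(.5,59)),(.7,b_for(.7,59)),(.9,b_for(.9,59))):
    g=bail(a,b,98,22); d=g-g0; print(a,round(b,2),'bar',bail(a,b).round(1),'grip',g.round(1),'move cm tx,tz',(-d[0]/10).round(2),(-d[2]/10).round(2))
E
```

```text
[ 31.69984453  -1.07793995 161.82790921] [-0.71520847 -0.03528947  2.65149977] 23.994841882162085
50 [[300.0, 366.0], [300.0, 346.0]]
55 [[300.0, 381.0], [300.0, 360.0]]
60 [[300.0, 395.0], [300.0, 373.0]]
65 [[300.0, 410.0], [300.0, 387.0]]
70 [[300.0, 424.0], [300.0, 400.0]]
off [ -0.71361514  -1.07793995 -13.00256769]
0.8 0.95 bar [ 39.8   0.  147.3] grip [ 32.4   0.  174.8] move cm tx,tz -0.0 0.0
0.5 0.75 bar [ 56.1   0.  138.3] grip [ 54.3   0.  166.7] move cm tx,tz -2.19 0.81
0.25 0.5 bar [ 71.8   0.  122.3] grip [ 77.    0.  150.2] move cm tx,tz -4.46 2.46
0.1 0.25 bar [ 81.5   0.  103.3] grip [ 93.5   0.  129.1] move cm tx,tz -6.1 4.58
0.1 0.05 bar [83.8  0.  87.5] grip [100.7   0.  110.4] move cm tx,tz -6.83 6.45
0.1 -0.1 bar [83.5  0.  75.5] grip [103.7   0.   95.6] move cm tx,tz -7.12 7.92
0.1 -0.22 bar [82.  0. 66.] grip [104.4   0.   83.5] move cm tx,tz -7.2 9.13
0.1 -0.31 bar [80.1  0.  59. ] grip [104.    0.   74.4] move cm tx,tz -7.16 10.04
0.5 -0.32 bar [73.6  0.  59. ] grip [97.6  0.  74.3] move cm tx,tz -6.52 10.05
0.7 -0.31 bar [70.8  0.  59. ] grip [94.6  0.  74.6] move cm tx,tz -6.22 10.03
0.9 -0.29 bar [68.4  0.  59. ] grip [91.8  0.  75. ] move cm tx,tz -5.94 9.98
```

arm_command(motion="-0.7 0 0.15 0 0 0; -1.4 0 0.4 0 0 0; -2.2 0 0.8 0 0 0; -3 0 1.3 0 0 0; -3.7 0 1.8 0 0 0; -4.5 0 2.45 0 0 0; -5.3 0 3.4 0 0 0; -6.1 0 4.6 0 0 0")

```text
time_s: 5.58
tcp_pos: [479.5, 73.3, 114.9]
eef_rot: [-3.141, 0.0, -1.3]
contact_force: [1.1, -1.0, -0.5]
grip_width: 23.6
```

```bash
cat > st.py <<'E'
from rig import bot
from h import *
import sys
p,q=pickle.load(open('fit2.pkl','rb'))
s=bot.get_state(); C,S=np.cos(p[2]),np.sin(p[2]); F=s['contact_force']
print('tcp',to_dock(p,s['tcp_pos']).round(1),'F',np.round([C*F[0]+S*F[1],-S*F[0]+C*F[1],F[2]],1),'w',round(s['grip_width'],1),'t',s['time_s'],'T',s['ft_torque'].round(2))
if len(sys.argv)>1:
    f=bot.grab_frame('wrist'); cv2.imwrite(f'pics/{sys.argv[1]}.png',cv2.resize(f[80:300,150:370,::-1],None,fx=2.7,fy=2.7,interpolation=cv2.INTER_CUBIC))
    if len(sys.argv)>2:
        g=bot.grab_frame('side'); cv2.imwrite(f'pics/{sys.argv[1]}s.png',cv2.resize(g[150:300,200:330,::-1],None,fx=4,fy=4,interpolation=cv2.INTER_CUBIC))
E
python3 st.py w4
```

```text
tcp [ 93.3  -0.9 114.9] F [-1.2 -0.8 -0.5] w 23.6 t 5.575 T [-0.41 -0.53  0.08]
```

View pics/w4.png

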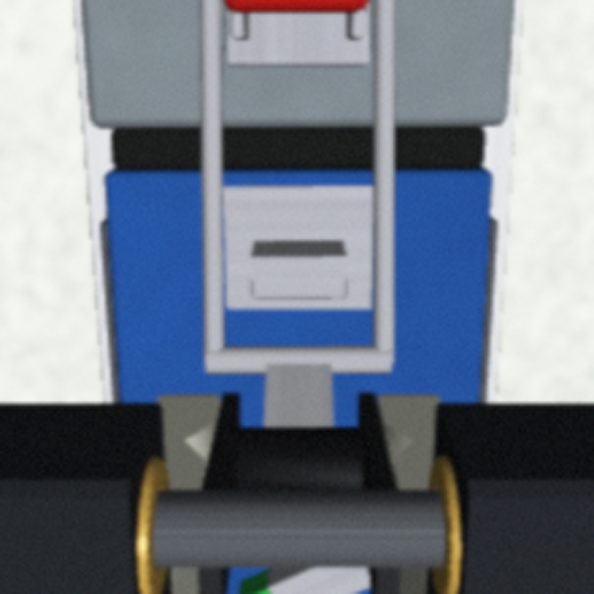

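```bash
python3 - <<'E'
from rig import bot
from h import *
p,q=pickle.load(open('fit2.pkl','rb'))
c=bot.calibration('wrist')
for x in (55,60,65,70,75,80): print(x,((proj(c,dockpts(p,[(x,0,71),(x,0,52)]))-[149.7,79.7])*2.7).round(0).tolist())
for x in (78,80,82,84): print(x,((proj(c,dockpts(p,[(x,0,100),(x,0,103)]))-[149.7,79.7])*2.7).round(0).tolist())
E
```

```text
55 [[298.0, 218.0], [298.0, 204.0]]
60 [[298.0, 239.0], [298.0, 223.0]]
65 [[298.0, 258.0], [298.0, 241.0]]
70 [[298.0, 278.0], [298.0, 259.0]]
75 [[298.0, 297.0], [298.0, 277.0]]
80 [[298.0, 316.0], [298.0, 295.0]]
78 [[298.0, 348.0], [298.0, 353.0]]
80 [[298.0, 357.0], [298.0, 362.0]]
82 [[298.0, 366.0], [298.0, 371.0]]
84 [[298.0, 374.0], [298.0, 379.0]]
```

arm_command(motion="-0.4 0 0.8 0 0 0; -0.75 0 1.75 0 0 0; -0.95 0 2.5 0 0 0; -1.05 0 3.25 0 0 0; -1.05 0 3.25 0 0 0")

```text
time_s: 6.25
tcp_pos: [476.8, 82.9, 82.5]
eef_rot: [3.141, -0.0, -1.3]
contact_force: [0.2, 0.9, -1.3]
grip_width: 24.3
```

```bash
python3 st.py w5
```

```text
tcp [103.2  -0.9  82.5] F [ 0.8 -0.5 -1.3] w 24.3 t 6.25 T [ 0.51 -0.31  0.04]
```

View pics/w5.png

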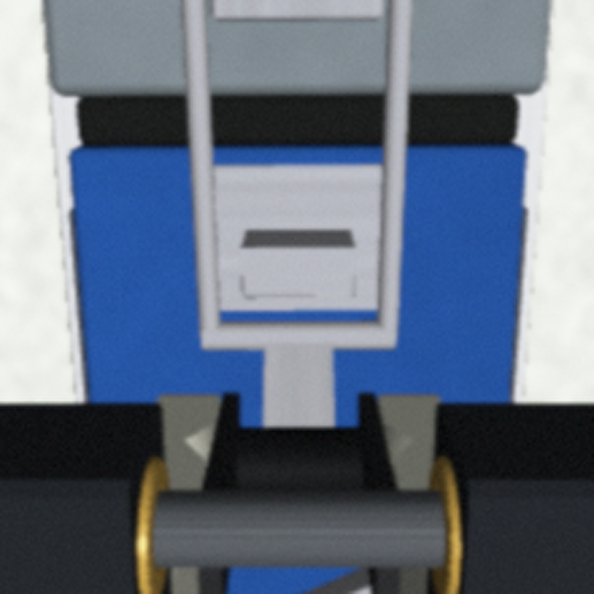

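arm_command(motion="-0.1 0 0.7 0 0 0; -0.1 0 1.4 0 0 0; -0.1 0 2.1 0 0 0; -0.1 0 2.1 0 0 0")

```text
time_s: 6.8
tcp_pos: [476.5, 83.7, 61.4]
eef_rot: [3.141, -0.0, -1.3]
contact_force: [1.1, 0.3, -1.0]
grip_width: 23.7
```

```bash
python3 st.py w6 1
```

```text
tcp [104.1  -0.9  61.4] F [-0.  -1.1 -1. ] w 23.7 t 6.8 T [ 0.32 -0.33  0.03]
```

View pics/w6.png

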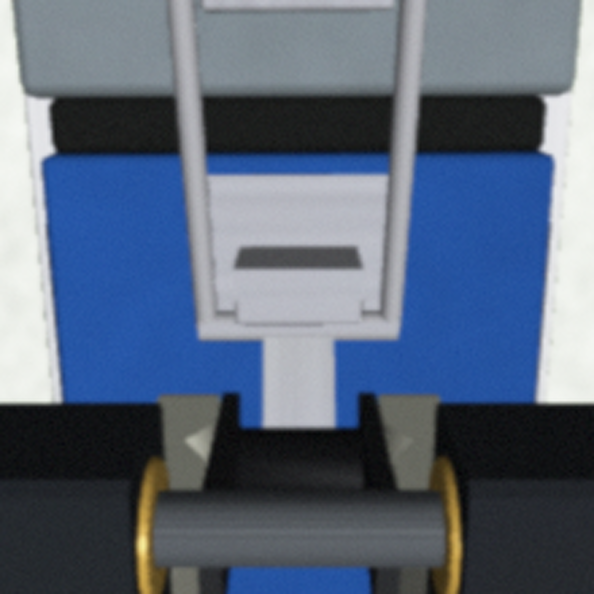

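arm_command(motion="0.3 0 0 0 0 0; 0.5 0 0 0 0 0; 0.7 0 0 0 0 0; 0.7 0 0 0 0 0")

```text
time_s: 7.4
tcp_pos: [478.3, 77.9, 62.1]
eef_rot: [-3.141, 0.001, -1.3]
contact_force: [-1.3, 5.4, -1.0]
grip_width: 24.0
```

```bash
python3 st.py w7 1
```

```text
tcp [98.  -1.1 62.1] F [ 5.6 -0.2 -1. ] w 24.0 t 7.4 T [ 2.39  0.81 -0.03]
```

View pics/w7.png

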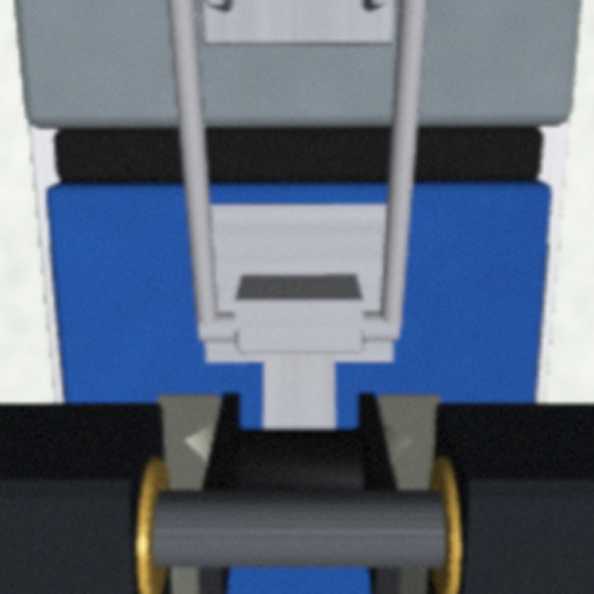

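arm_command(motion="0 0 0 0 0 0; 0 0 0 0 0 0; 0 0 0 0 0 0", gripper=0.5)

```text
time_s: 7.88
tcp_pos: [478.4, 76.9, 62.1]
eef_rot: [3.141, -0.0, -1.3]
contact_force: [0.5, -1.2, 0.0]
grip_width: 43.3
```

```bash
python3 st.py
```

```text
tcp [97.  -0.8 62.1] F [-1.3 -0.2  0. ] w 43.3 t 7.875 T [ 0.04 -0.01  0.03]
```

arm_command(motion="0 0 -2 0 0 0; 0 0 -5 0 0 0; 0 0 -9 0 0 0; 0 0 -12 0 0 0; 0 0 -12 0 0 0")

```text
time_s: 8.5
tcp_pos: [479.8, 77.6, 184.6]
eef_rot: [-3.137, 0.001, -1.3]
contact_force: [0.7, 1.1, -0.0]
grip_width: 43.7
```

```bash
python3 - <<'E'
from rig import bot
from h import *
f=bot.grab_frame('wrist'); cv2.imwrite('w8raw.png',f[:,:,::-1]); cv2.imwrite('pics/w8.png',cv2.resize(f[0:300,130:400,::-1],None,fx=2,fy=2,interpolation=cv2.INTER_CUBIC))
pickle.dump((bot.get_state(),bot.calibration('wrist')),open('w8.pkl','wb'))
g=bot.grab_frame('side'); cv2.imwrite('pics/s8.png',cv2.resize(g[150:300,200:330,::-1],None,fx=4,fy=4,interpolation=cv2.INTER_CUBIC))
p,q=pickle.load(open('fit2.pkl','rb')); c=bot.calibration('wrist')
for a in (.3,.4,.5,.6,.7): print(a,[((proj(c,dockpts(p,lev(a,88,n,-10)))[0]-[129.75,-.25])*2).round(0).tolist() for n in (3,-3)])
E
python3 st.py
```

```text
0.3 [[224.0, 132.0], [224.0, 155.0]]
0.4 [[223.0, 97.0], [224.0, 121.0]]
0.5 [[223.0, 63.0], [223.0, 86.0]]
0.6 [[223.0, 29.0], [223.0, 52.0]]
0.7 [[223.0, -2.0], [223.0, 19.0]]
tcp [ 97.1  -0.7 182. ] F [-0.3 -0.3 -0.1] w 43.9 t 8.6 T [ 0.07  0.01 -0.01]
```

View pics/w8.png

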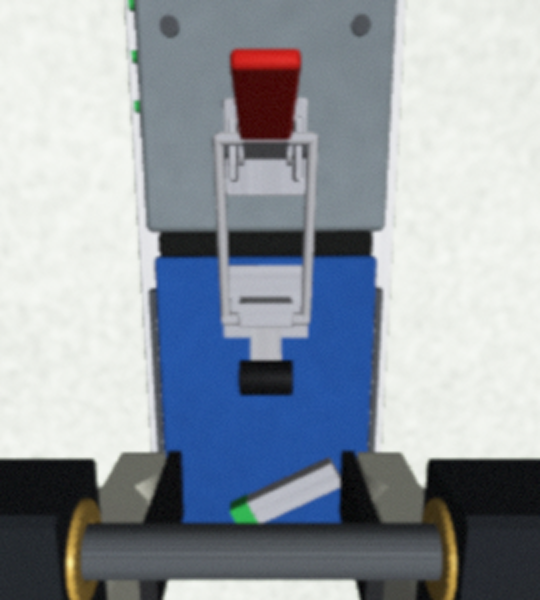

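View pics/s8.png

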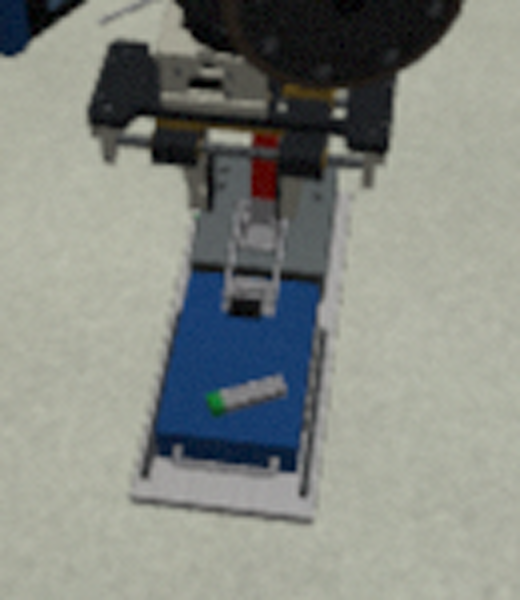

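arm_command(motion="3 0.07 0 0 0 0; 6 0.07 0 0 0 0; 8.2 0.07 1 0 0 0; 8.2 0.07 3 0 0 0; 8.2 0.07 4.8 0 0 0; 8.2 0.07 4.8 0 0 0", gripper=1)

```text
time_s: 9.35
tcp_pos: [498.1, -2.8, 131.8]
eef_rot: [3.137, -0.0, -1.3]
contact_force: [-0.2, 0.0, 0.2]
grip_width: 0.5
```

```bash
python3 st.py; python3 - <<'E'
from h import *
for a in np.arange(.5,2.05,.1):
    r=65 if a<1.4 else min(80,65+(a-1.4)/.35*15)
    P=lev(a,r,-3)
    print(round(a,2),P.round(1), 'TCP',(P+[9.5,0,0]).round(1))
E
```

```text
tcp [ 15.    1.7 131.8] F [0.1 0.2 0.2] w 0.5 t 9.35 T [ 0.03 -0.02  0.01]
0.5 [ -6.8   0.  132.7] TCP [  2.7   0.  132.7]
0.6 [-13.2   0.  131.7] TCP [ -3.7   0.  131.7]
0.7 [-19.5   0.  130.1] TCP [-10.    0.  130.1]
0.8 [-25.6   0.  127.8] TCP [-16.1   0.  127.8]
0.9 [-31.5   0.  125. ] TCP [-22.   0. 125.]
1.0 [-37.    0.  121.5] TCP [-27.5   0.  121.5]
1.1 [-42.2   0.  117.6] TCP [-32.7   0.  117.6]
1.2 [-46.9   0.  113.1] TCP [-37.4   0.  113.1]
1.3 [-51.2   0.  108.2] TCP [-41.7   0.  108.2]
1.4 [-54.9   0.  102.9] TCP [-45.4   0.  102.9]
1.5 [-62.   0.  99.] TCP [-52.5   0.   99. ]
1.6 [-68.9   0.   94. ] TCP [-59.4   0.   94. ]
1.7 [-75.3   0.   87.9] TCP [-65.8   0.   87.9]
1.8 [-79.1   0.   80.5] TCP [-69.6   0.   80.5]
1.9 [-79.9   0.   72.6] TCP [-70.4   0.   72.6]
2.0 [-80.    0.   64.6] TCP [-70.5   0.   64.6]
```

arm_command(motion="1.2 -0.15 0 0 0 0; 1.6 -0.15 0 0 0 0; 2 -0.15 0.03 0 0 0; 2.5 -0.15 0.17 0 0 0; 2.5 -0.15 0.17 0 0 0")

```text
time_s: 9.98
tcp_pos: [508.2, -25.9, 132.6]
eef_rot: [-3.141, 0.0, -1.3]
contact_force: [0.1, 2.8, 0.4]
grip_width: 0.7
```

```bash
python3 st.py w9
```

```text
tcp [-10.   -1.7 132.6] F [ 2.7 -0.8  0.4] w 0.7 t 9.975 T [ 0.79 -0.08 -0.04]
```

View pics/w9.png

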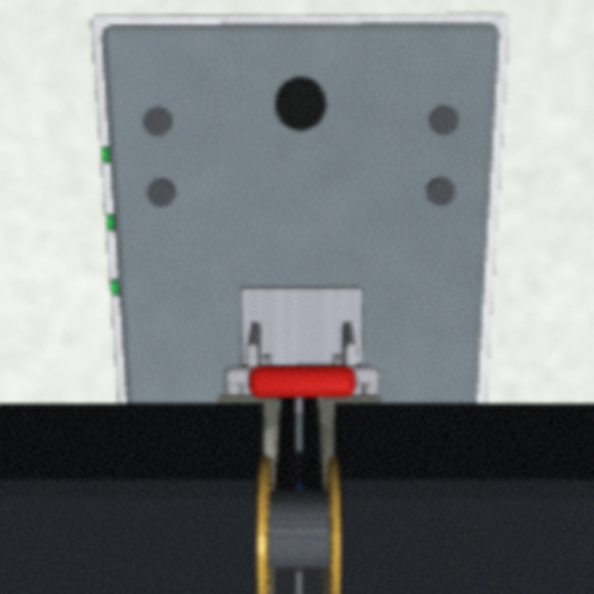

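arm_command(motion="0.3 0.1 0.15 0 0 0; 0.6 0.1 0.35 0 0 0; 0.9 0.1 0.5 0 0 0; 1.2 0.1 0.7 0 0 0")

```text
time_s: 10.52
tcp_pos: [511.2, -37.6, 126.2]
eef_rot: [-3.139, -0.001, -1.299]
contact_force: [-1.1, 2.4, 6.2]
grip_width: 0.4
```

```bash
python3 st.py
```

```text
tcp [-22.1  -1.5 126.2] F [2.6 0.4 6.2] w 0.4 t 10.525 T [ 1.13 -0.19  0.04]
```

arm_command(motion="0.35 0.1 0.1 0 0 0; 0.65 0.1 0.3 0 0 0; 0.95 0.1 0.5 0 0 0; 1.2 0.1 0.7 0 0 0")

```text
time_s: 11.02
tcp_pos: [513.8, -48.8, 118.8]
eef_rot: [-3.139, 0.0, -1.299]
contact_force: [1.8, 5.9, 2.9]
grip_width: 0.6
```

```bash
python3 st.py
```

```text
tcp [-33.6  -0.9 118.8] F [ 5.2 -3.3  2.9] w 0.6 t 11.025 T [ 2.54 -0.82  0.03]
```

arm_command(motion="0.25 0 0.2 0 0 0; 0.5 0 0.42 0 0 0; 0.75 0 0.65 0 0 0; 0.95 0 0.9 0 0 0")

```text
time_s: 11.52
tcp_pos: [515.8, -58.1, 109.5]
eef_rot: [-3.14, 0.0, -1.299]
contact_force: [0.5, 5.3, 2.5]
grip_width: 0.1
```

```bash
python3 st.py
```

```text
tcp [-43.1  -0.3 109.5] F [ 4.9 -1.9  2.5] w 0.1 t 11.525 T [ 2.3  -0.46  0.06]
```

arm_command(motion="0.25 0 0.3 0 0 0; 0.5 0 0.6 0 0 0; 0.7 0 0.85 0 0 0; 0.95 0 1.1 0 0 0")

```text
time_s: 12.02
tcp_pos: [517.3, -67.9, 98.2]
eef_rot: [3.141, 0.0, -1.3]
contact_force: [-0.7, 3.5, 2.9]
grip_width: 0.6
```

```bash
python3 st.py w10
```

```text
tcp [-52.9   0.8  98.2] F [ 3.6 -0.2  2.9] w 0.6 t 12.025 T [1.54 0.17 0.02]
```

View pics/w10.png

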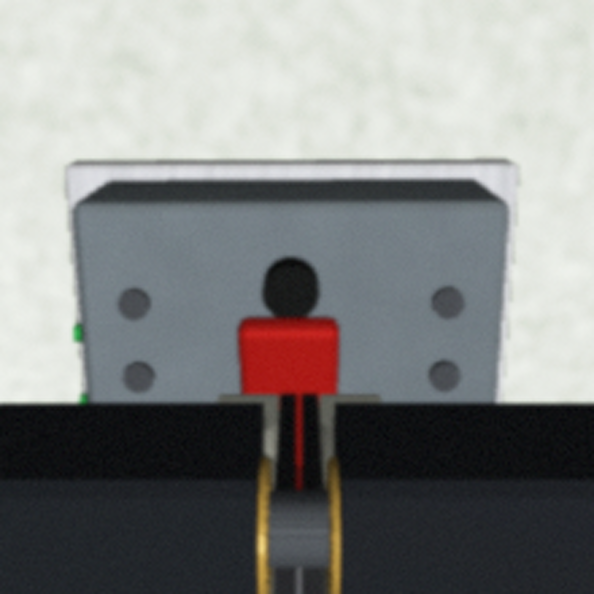

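arm_command(motion="0.3 0 0.3 0 0 0; 0.65 0 0.6 0 0 0; 1 0 0.9 0 0 0; 1.25 0 1.2 0 0 0")

```text
time_s: 12.58
tcp_pos: [520.7, -80.3, 86.0]
eef_rot: [3.141, -0.0, -1.3]
contact_force: [0.7, 1.5, 1.2]
grip_width: 0.5
```

```bash
python3 st.py
```

```text
tcp [-65.7   1.   86. ] F [ 1.3 -1.1  1.2] w 0.5 t 12.575 T [ 0.71  0.2  -0.03]
```

arm_command(motion="0.25 0 0.3 0 0 0; 0.4 0 0.6 0 0 0; 0.4 0 0.8 0 0 0; 0.4 0 1 0 0 0")

```text
time_s: 13.08
tcp_pos: [521.9, -83.9, 76.3]
eef_rot: [3.141, -0.0, -1.3]
contact_force: [0.1, -0.7, 0.3]
grip_width: 0.5
```

```bash
python3 st.py
```

```text
tcp [-69.5   0.7  76.3] F [-0.7  0.   0.3] w 0.5 t 13.075 T [-0.18 -0.05 -0.01]
```

arm_command(motion="0 0 0.2 0 0 0; 0 0 0.4 0 0 0; 0 0 0.4 0 0 0")

```text
time_s: 13.45
tcp_pos: [521.7, -83.6, 72.1]
eef_rot: [3.141, 0.0, -1.3]
contact_force: [0.1, -0.6, 0.1]
grip_width: 0.7
```

```bash
python3 st.py
```

```text
tcp [-69.2   0.9  72.1] F [-0.6  0.1  0.1] w 0.7 t 13.45 T [ 0.09 -0.06 -0.02]
```

arm_command(motion="0 0 0.15 0 0 0; 0 0 0.3 0 0 0; 0 0 0.3 0 0 0")

```text
time_s: 13.82
tcp_pos: [521.7, -83.7, 69.2]
eef_rot: [3.141, 0.0, -1.3]
contact_force: [0.1, 0.8, 0.1]
grip_width: 0.4
```

```bash
python3 st.py w11 1
```

```text
tcp [-69.3   0.9  69.2] F [ 0.7 -0.3  0.1] w 0.4 t 13.825 T [ 0.12 -0.03 -0.01]
```

View pics/w11.png

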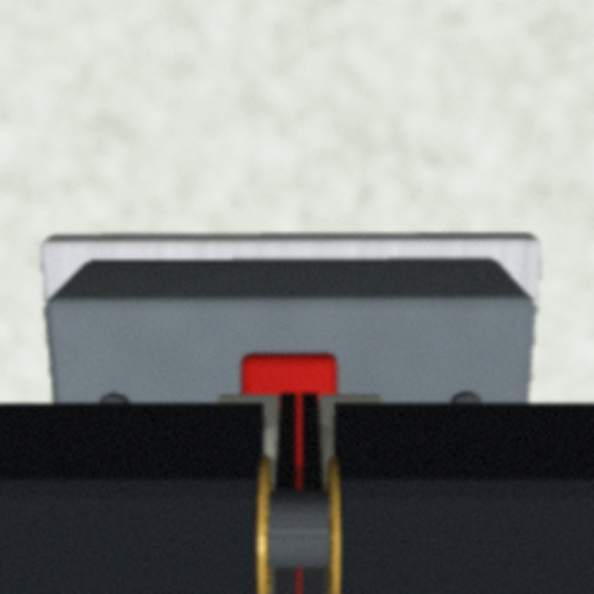

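View pics/w11s.png

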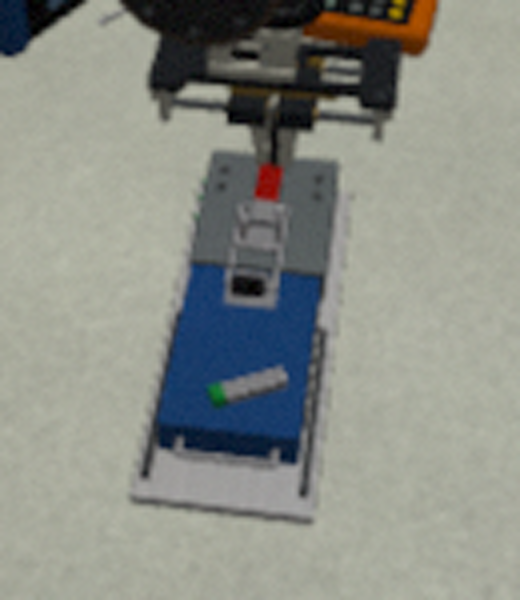

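arm_command(motion="0 0 0.1 0 0 0; 0 0 0.2 0 0 0; 0 0 0.2 0 0 0")

```text
time_s: 14.3
tcp_pos: [522.0, -83.7, 67.8]
eef_rot: [-3.141, -0.0, -1.3]
contact_force: [-1.8, -0.7, 4.8]
grip_width: 0.5
```

```bash
python3 st.py
```

```text
tcp [-69.4   0.5  67.8] F [-0.2  1.9  4.8] w 0.5 t 14.3 T [0.34 0.57 0.06]
```

arm_command(motion="0 0 0.05 0 0 0; 0 0 0.1 0 0 0; 0 0 0.1 0 0 0")

```text
time_s: 14.68
tcp_pos: [522.1, -83.7, 67.6]
eef_rot: [-3.141, -0.0, -1.299]
contact_force: [-4.4, 2.1, 12.8]
grip_width: 0.4
```

```bash
python3 st.py
```

```text
tcp [-69.4   0.5  67.6] F [ 3.2  3.7 12.8] w 0.4 t 14.675 T [0.75 1.64 0.02]
```

arm_command(motion="0 0 0.05 0 0 0; 0 0 0.08 0 0 0; 0 0 0.08 0 0 0")

```text
time_s: 15.05
tcp_pos: [522.1, -83.7, 67.4]
eef_rot: [-3.141, -0.001, -1.299]
contact_force: [-7.0, 3.3, 18.9]
grip_width: 0.2
```

```bash
python3 st.py
```

```text
tcp [-69.4   0.5  67.4] F [ 5.1  5.9 18.9] w 0.2 t 15.05 T [1.1  2.59 0.03]
```

arm_command(motion="0 0 0.02 0 0 0; 0 0 0.02 0 0 0; 0 0 0.02 0 0 0; 0 0 0.02 0 0 0; 0 0 0.02 0 0 0; 0 0 0.02 0 0 0")

```text
time_s: 15.8
tcp_pos: [522.1, -83.7, 67.4]
eef_rot: [-3.141, -0.001, -1.299]
contact_force: [-7.1, 2.6, 21.3]
grip_width: 0.4
```

```bash
python3 st.py
```

```text
tcp [-69.4   0.5  67.4] F [ 4.4  6.1 21.3] w 0.4 t 15.8 T [1.17 2.82 0.03]
```

Held at about 20–21 N for over 0.75 s. Now I'll let go straight up and check.

arm_command(motion="0 0 -0.3 0 0 0; 0 0 -1 0 0 0; 0 0 -4 0 0 0; 0 0 -9 0 0 0; 0 0 -14 0 0 0; 2 0 -19 0 0 0; 2 0 -19 0 0 0")

```text
time_s: 16.68
tcp_pos: [529.6, -103.7, 259.9]
eef_rot: [-3.134, -0.002, -1.3]
contact_force: [-0.3, -0.9, -1.1]
grip_width: 0.7
```

```bash
python3 st.py && python3 - <<'E'
from rig import bot
from h import *
f=bot.grab_frame('wrist'); cv2.imwrite('pics/w12.png',cv2.resize(f[60:330,130:400,::-1],None,fx=2.2,fy=2.2,interpolation=cv2.INTER_CUBIC))
g=bot.grab_frame('side'); cv2.imwrite('pics/s12.png',cv2.resize(g[150:300,200:330,::-1],None,fx=4,fy=4,interpolation=cv2.INTER_CUBIC))
p,q=pickle.load(open('fit2.pkl','rb')); c=bot.calibration('wrist')
D=lambda P:((proj(c,dockpts(p,P))[0]-[129.75,59.75])*2.2).round(0).tolist()
for a in (1.7,1.85,1.9,1.95,2.0): print(a,'tip',D(lev(a,88,-3,-10)),D(lev(a,88,-3,10)),'hinge',D(lev(a,16,0,18.5)),'bar',D(bail(a,np.arcsin((59-lev(a,16)[2])/80),80,0,20)))
for x in (34,38,45): print(x,D((x,0,52)))
E
```

```text
tcp [-90.7  -1.3 259.9] F [-0.8  0.5 -1.1] w 0.7 t 16.675 T [0.15 0.03 0.01]
1.7 tip [264.0, 260.0] [304.0, 260.0] hinge [319.0, 375.0] bar [319.0, 488.0]
1.85 tip [264.0, 249.0] [304.0, 249.0] hinge [319.0, 373.0] bar [319.0, 488.0]
1.9 tip [265.0, 246.0] [304.0, 246.0] hinge [318.0, 372.0] bar [319.0, 489.0]
1.95 tip [265.0, 244.0] [303.0, 244.0] hinge [318.0, 371.0] bar [319.0, 489.0]
2.0 tip [265.0, 242.0] [303.0, 242.0] hinge [318.0, 371.0] bar [319.0, 489.0]
34 [285.0, 439.0]
38 [285.0, 445.0]
45 [285.0, 455.0]
```

View pics/w12.png

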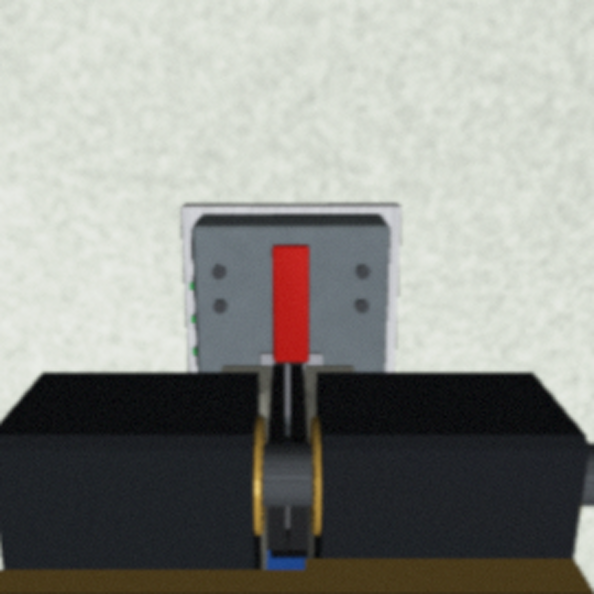

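View pics/s12.png

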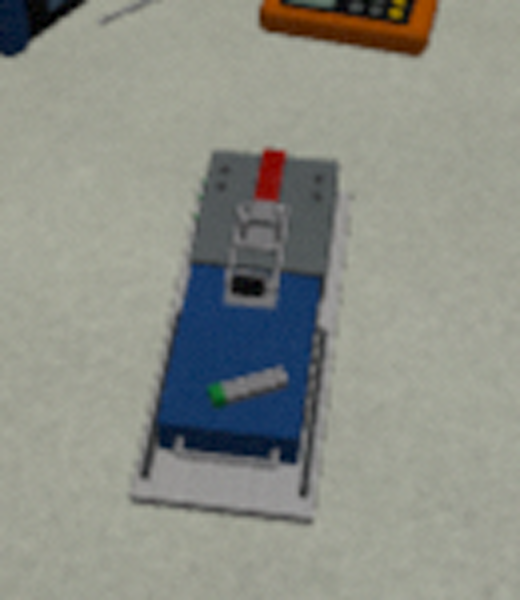

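arm_command(motion="-4 0 -1 0 0 0; -8 0 -1 0 0 0; -12 0 -1 0 0 0; -16 0 -1 0 0 0; -16 0 -1 0 0 0", gripper=0.4)

```text
time_s: 17.4
tcp_pos: [483.2, 53.1, 264.1]
eef_rot: [3.14, 0.0, -1.297]
contact_force: [1.4, 0.4, 0.2]
grip_width: 44.5
```

```bash
python3 - <<'E'
from rig import bot
from h import *
f=bot.grab_frame('wrist'); cv2.imwrite('pics/w13.png',cv2.resize(f[60:330,130:400,::-1],None,fx=2.2,fy=2.2,interpolation=cv2.INTER_CUBIC))
E
python3 st.py
```

```text
tcp [ 71.8   0.9 264.2] F [-0.6 -0.6 -0.8] w 48.4 t 17.45 T [ 0.05  0.01 -0.01]
```

View pics/w13.png

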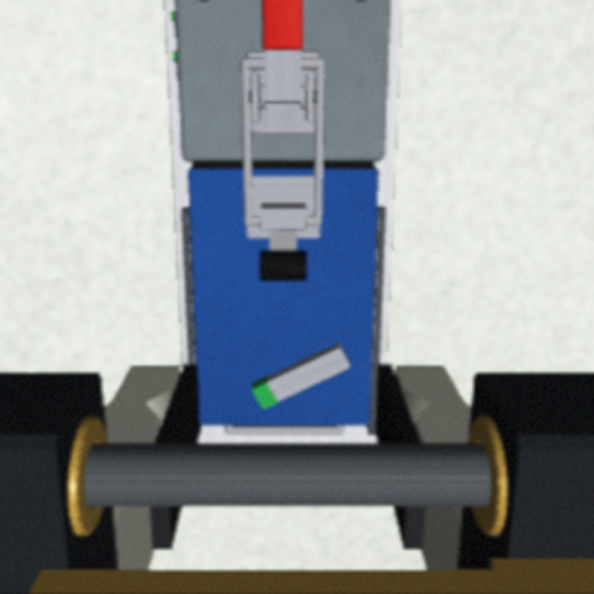

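The loop is behind the keeper (crossbar under the lip near row 228). The gasket gap has narrowed to a thin strip (row 163), and the lever lies flat. The transceiver has ridden along with the module.

```bash
python3 -c "
from rig import bot
print(bot.finish_job())"
```

```text
the job is handed in; nothing more can be done
None
```

The blue module is clamped onto the dock. I handed the job in after about 17.5 s, with the robot clear of everything.

- **Hooking:** I pinched the barrel with 10 N and drew the loop out past the lip. I then lowered it and pulled it back until the crossbar touched the keeper at 5.6 N.
- **Closing:** I pushed the lever over with shut fingers. The highest reading on the way over was about 7 N.
- **Pressing:** The press on the stop read 19–21 N vertical for about 0.75 s. With a sideways friction component, the total on the tool reached about 22.6 N, under the 28 N limit. Forces were read between moves, so a brief peak within a move would not show.

**Last checks:**
- The side and wrist pictures taken after letting go show the lever flat, at about 1.93 rad.
- The gasket gap has narrowed to a thin strip, and the crossbar sits behind the keeper under the lip.
- The transceiver is still on the module.
- The tool force reads about zero.
- I did not measure the carriage travel directly.
- I did not check the tray, jar or reel again at the end, but the arm went nowhere near them after the first pass.

No check failed or disagreed. The far face of the keeper sat near x 70 mm, towards the far end of its adjustment.

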